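# Shut and lock the pug mill's feed hatch

### The arm

A 6-joint arm with a two-finger parallel gripper is mounted at the origin on the work surface. World frame = base frame: x ahead of the robot, y to its left, z up, the work surface at z = 0. Lengths are in mm, angles in rad, forces in N, time in s.
With the tool pointing down it reaches from about 300 to 1000 mm from the base axis. Payload 5.1 kg.
Tool frame: the origin (TCP) lies at the very end of the fingers, on their centre line; the grasp point (between the pads) lies hold_point_z behind it (hold_point_z is the distance from the TCP to the grasp point, in mm); z points along the fingers, y is the direction in which the jaws open and shut (so a half turn about z gives the same grasp; the last joint's range is limited). The gripper opens to 95 mm and grips with 3 to 60 N. Pads are 20 mm wide; open, the fingers measure 119 mm over their backs; the gripper's body (75 mm by 180 mm) begins 59 mm behind the grasp point.
Start: joints at [1.026, 0.124, 1.65, -0, 1.367, -0.083], TCP at [289.632, 581.892, 214.656] pointing down, gripper open.
Joint ranges: [-2.61, 2.61], [-1.02, 2.33], [0.03, 2.71], [-1.35, 4.49], [0.32, 2.68], [-2.91, 2.91]. Speed limits (rad/s): [2.57, 2.57, 3.14, 3.14, 3.14, 3.14].

### API

Orientations are given as a rotation vector (axis times angle).
In Python, from bench import * gives the robot as it stands.
- The arm moves only by the tool servo_tool, never from a script. Its argument "rows" is a list that holds one entry, the list of rows, each a list of 7 numbers: the gripper's target within -1 to 1 (fully open at 1, half-way at 0, shut at -1), then the shift along the tool's x, y, z in mm, then the turn, a rotation vector about the tool's x, y, z in degrees. A call has exactly 5 rows; each row shifts and turns the pose as measured when the row begins, along the tool's axes as they then stand; what a row does not reach is not made up. A row lasts 1/12 s, in which the tool goes at most 41.7 mm and 7.16 degrees, less where a joint would pass 70% of its speed; a pose out of reach is approached as far as the arm can. A call is refused whole if a number of a shift passes 41.7 or a number of a turn 7.16, either way. A call with a gripper value outside its range is refused whole. The fingers move at their own pace and stop on an object; the grip force is fixed at half the most. Time passes only in rows, so rows that do not move let the fingers close, or fill a call up. It gives the time, the measured TCP pose, the force and the opening at its end, in the units of the state.
- state(): the state, without advancing time (a new reading comes with each control period).
- snapshot(name): name is "scene" or "top" or "wrist"; returns (picture, depth): 480x640x3 uint8, red, green, blue; 480x640 float32, mm along the optical axis (not along the pixel's ray), 0 where there is no reading.
- get_calibration(name): a dict with "intrinsics" (3x3 intrinsics, pixels), "position" and "rotation" of the camera in the world; the wrist camera has in their place "hand_eye" (4x4, takes a point from camera to tool coordinates, whose origin is the TCP and whose axes are the flange's). Camera axes: x right, y down, z forward; pixel columns grow to the right and rows downward; lengths in mm; the calibration is good to about 2 mm. The wrist camera is an equidistant fisheye: a pixel r from the principal point sees the ray r / f radians off the axis. A picture is of the moment at which its call begins: read the wrist's pose just before it. get_calibration takes no time and is no camera call.
- job_done(): hands the job in, once; it reports no verdict.
The state is a dict: "time": time; "joints": joint angles; "joint_vel": joint speeds; "effort": joint torques, N m; "ee_pos": TCP position; "tool_rot": TCP orientation; "force": force on the tool from outside, world axes, zero at the start; "torque": the same for the moment, N m; "width": opening from 0.0 (shut) to 1.0 (fully open).
Only numpy, scipy, OpenCV 4.12 (cv2) and the standard library are available. Lean on these libraries where they do the work, as an engineer would, in place of code of your own. Each camera call takes 0.05 s, during which the arm holds its last target.

### The job

Shut the feed hatch of the clay pug mill and lock it: swing the hatch down gently onto its rubber seal, then lean on the wing handle just hard enough that it will turn, turn it a quarter turn clockwise, and let it come up into its locked detent and let go. Do not crush the seal or force the handle against the keeper, and leave the ring cutter and the wooden rib lying on the machine where they are.

Things in the scene. Friction and masses are not known exactly. Their poses are not given: they have to be found in the camera images.
- pugmill: Bench-top clay pug mill, fixed, 780 mm long and 200 mm wide: pale motor and gearbox housings at its +y end (tops 196 and 175 mm high), steel feed hopper in the middle, steel barrel (top 140 mm high) with a conical nozzle at its -y end. Origin on the table under the hopper's middle; x across the machine (the robot stands on its -x side), y along it, z up.
- hatch_hinge (a point): Middle of the hatch's hinge line, 85 mm to +y of the machine's origin and 165 mm above the table. The hinge line runs along the machine's x.
- hatch (a joint): Angle of the hatch about its hinge, rad. 0: lies on the uncompressed seal, its underside level 165 mm above the table; positive: open, its free (-y) end raised; negative: seal squeezed. Locked it reads about -0.006 to -0.024. A stiff hinge keeps it at the angle where it is left; 2 to 6 N on its outer half move it.
- hatch_edge (a point): On the top face of the hatch, middle of the free edge of its plate. The hatch is an aluminium plate 150 mm (x) by 147 mm (y, from the hinge line) by 8 mm; beyond this edge a narrower ear (60 mm wide) goes on for 48 mm and carries the wing. The plate on both sides of the wing (|x| over 35 mm) is free to be pushed on.
- wing (a joint): Turn of the wing handle, rad: 0 unlocked (wing along the machine's y, in line with the keeper's slot), positive clockwise seen from above, about 1.57 locked (wing along the machine's x); stops at -0.10 and 1.60. Within 0.15 of 1.57 the cross-pin lies in the detent notches. Pressed down with 10 to 19 N (it differs) the pin is free and it turns with 0.1 N m; if it sticks after 0.1 rad, do not force it (0.3 N m is too much) but press more.
- wing_grip (a point): Middle of the wing handle, a black upright blade 70 mm long (along this frame's y), 14 mm thick, 30 mm high, on a shaft through the hatch's ear, 167 mm from the hinge line. This point is on the turning axis, 15 mm under the blade's top, 30 mm above the ear's top face. Under the blade a round boss (34 mm wide) fills the lowest 15 mm above the ear.
- cross_pin (a point): Middle of the steel cross-pin (26 mm long, 5.5 mm square, parallel to the wing) at the shaft's foot, 56 mm under wing_grip. Above it, on the shaft, a round shoulder (18 mm wide, under the ear) lands on the keeper's top 1.3 mm after the pin has come out below, so leaning harder then only loads the keeper.
- keeper: Steel bracket with a slotted plate, 48 by 48 mm, fixed to the hopper under the hatch's ear. Origin: middle of the plate's underside as drawn; the 8 mm thick plate is set up to 1.5 mm higher or lower on each machine and that is not measured. Its slot (8.6 by 34 mm, along the machine's y) takes the pin at wing 0 (within 0.1). The pin must come out below the plate to turn; a quarter turn on it rises into notches 2 mm deep.
- seal: Black rubber strip, 132 mm long, 10 mm wide, on the hopper's -y rim, 50 mm to -y of the machine's origin. Origin: middle of its top face. It yields from 5 N, by 1 mm for each 3 N more, and must never bear more than 30 N; it pushes the hatch up into the detent when the hand eases off.
- cutter_big: Steel ring cutter, 120 mm wide, 45 mm high, loose on the motor housing. Origin: centre of its underside. Not to be disturbed.
- rib: Flat wooden rib, 100 by 45 by 6 mm, loose on the gearbox. Origin: centre of its underside. Not to be disturbed.

How it is judged:
By the outcome, as a careful person would: the job done as asked, in the order asked, and still so for the second after the job is handed in, with the robot touching nothing.
It also fails if it takes over 61 s, if anything falls off the work surface, if the arm or the gripper's body presses on something with over 40 N, if the wrist force passes 120 N, or if a joint passes its speed limit or range.

## Working session

There is one attempt and no reset: what is moved stays moved. The work goes in short steps, Python scripts to look and compute and a tool call to move; the robot and the scene stay as the last step left them, time stands still between calls to the robot, and variables do not carry over. Pictures are saved under pics/ and viewed, and the job is handed in when it is done.

Besides the shell and the picture viewer there is one more tool, called after ">>>" by a JSON object that holds its "fn" and its "kwargs", one argument or row to a line. servo_tool: Moves the arm, as the interface text tells. Its arguments: {"type":"object","properties":{"rows":{"type":"array"}},"required":["rows"]}

```bash
ls; mkdir -p pics; python3 - <<'E'
from bench import *
import cv2,numpy as np
s=state();print({k:np.round(v,3).tolist() for k,v in s.items()})
for n in ["scene","top"]:
    p,d=snapshot(n);cv2.imwrite(f"pics/{n}0.png",p[:,:,::-1]);np.save(f"pics/{n}0.npy",d)
    c=get_calibration(n);print(n,{k:np.round(v,3).tolist() for k,v in c.items() if not isinstance(v,str)})
print(get_calibration("wrist"))
E
```

```text
pics
{'time': 0.0, 'joints': [1.026, 0.124, 1.652, -0.0, 1.367, -0.083], 'joint_vel': [0.0, -0.0, -0.0, 0.0, 0.001, -0.0], 'effort': [-0.001, -41.76, -35.993, 0.077, 0.049, -0.0], 'ee_pos': [289.323, 581.338, 213.392], 'tool_rot': [-0.719, -3.058, 0.003], 'force': [-0.067, -0.201, 0.02], 'torque': [-0.06, -0.032, -0.028], 'width': 1.002}
scene {'intrinsics': [[498.464, 0.0, 320.218], [0.0, 498.464, 236.321], [0.0, 0.0, 1.0]], 'position': [1215.738, 82.04, 683.78], 'rotation': [-1.811, -1.547, 0.712]}
top {'intrinsics': [[436.169, 0.0, 319.291], [0.0, 436.169, 238.201], [0.0, 0.0, 1.0]], 'position': [496.53, 168.257, 928.671], 'rotation': [-2.151, 2.173, -0.089]}
{'intrinsics': array([[371.64829954,   0.        , 322.9473255 ],
       [  0.        , 371.64829954, 239.62797958],
       [  0.        ,   0.        ,   1.        ]]), 'hand_eye': array([[ 7.21505993e-05, -9.68001554e-01, -2.50944188e-01,
         6.94339863e+01],
       [ 9.99999825e-01, -7.72979143e-05,  5.85688351e-04,
        -8.17213864e-01],
       [-5.86344696e-04, -2.50944187e-01,  9.68001380e-01,
        -1.70348898e+02],
       [ 0.00000000e+00,  0.00000000e+00,  0.00000000e+00,
         1.00000000e+00]])}
```

View pics/scene0.png

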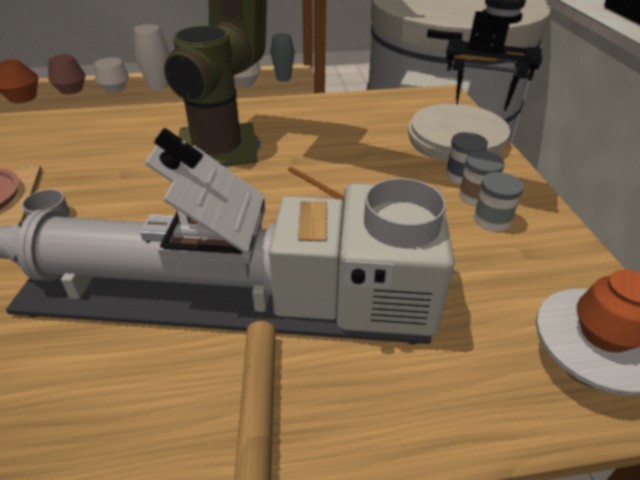

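View pics/top0.png

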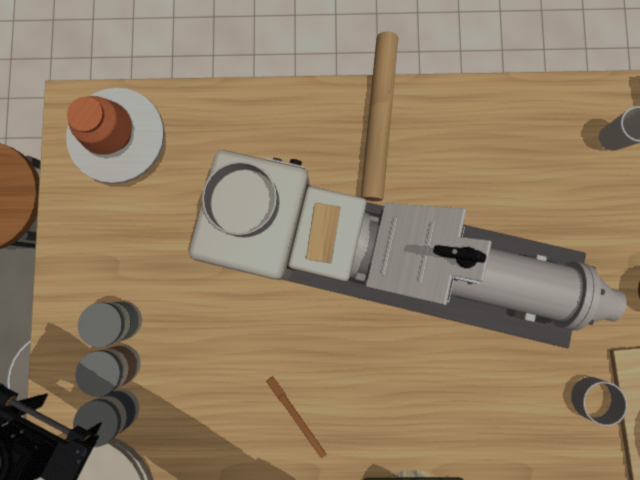

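```bash
cat > h.py <<'E'
import numpy as np,cv2
from scipy.spatial.transform import Rotation as R
from bench import *
def cloud(n,d):
    c=get_calibration(n);K=c["intrinsics"];v,u=np.mgrid[0:480,0:640]
    P=np.stack([(u-K[0,2])/K[0,0]*d,(v-K[1,2])/K[1,1]*d,d],-1)
    rot=np.array(c["rotation"]);M=rot if rot.shape==(3,3) else R.from_rotvec(rot).as_matrix()
    return P@M.T+np.array(c["position"])
E
python3 - <<'E'
from h import *
for n in ["top","scene"]:
    P=cloud(n,np.load(f"pics/{n}0.npy"));im=cv2.imread(f"pics/{n}0.png")
    for y,x in ([(450,200),(190,240),(240,350),(250,400),(250,250),(250,460),(270,520)] if n=="top" else [(420,400),(210,330),(200,300),(170,200),(250,120),(215,200),(140,180)]):
        print(n,x,y,P[y,x].round(1),im[y,x])
P=cloud("top",np.load("pics/top0.npy"))
for lo,hi in [(188,204),(167,183)]:
    m=((P[...,2]>lo)&(P[...,2]<hi)).astype(np.uint8)
    nn,l,st,ce=cv2.connectedComponentsWithStats(m)
    for i in range(1,nn):
        if st[i,4]>800:
            q=P[l==i];r=cv2.minAreaRect(q[:,:2].astype(np.float32));print(lo,st[i],r,np.median(q[:,2]))
E
```

```text
top 200 450 [155.9 432.6   1. ] [ 62  91 115]
top 240 190 [653.9 315.5 197.3] [152 164 166]
top 350 240 [568.  128.  176.3] [161 169 167]
top 400 250 [547.6  47.2 206.4] [125 131 136]
top 250 250 [550.7 297.3 199.9] [156 168 167]
top 460 250 [538.7 -16.9 319.9] [14 15 13]
top 520 270 [ 514.2 -177.4  139. ] [136 142 148]
scene 400 420 [ 8.516e+02  2.640e+02 -1.000e-01] [ 81 132 172]
scene 330 210 [555.6 207.6 174.4] [155 170 175]
scene 300 200 [522.  160.9 176.2] [147 163 172]
scene 200 170 [516.    1.9 248.6] [133 138 143]
scene 120 250 [ 544.7 -148.4  122.7] [139 142 149]
scene 200 215 [608.    0.9 228. ] [136 141 146]
scene 180 140 [537.5 -16.7 316.1] [24 25 27]
188 [ 189  151  119  128 6262] ((616.5313110351562, 301.67236328125), (167.10302734375, 199.8902587890625), 75.9216079711914) 196.36397742577287
188 [ 210  169   65   64 3213] ((635.3579711914062, 311.36572265625), (108.17755889892578, 107.73339080810547), 89.31539916992188) 196.962112690779
188 [ 378  204   31   88 1092] ((554.3416137695312, 57.831077575683594), (24.700538635253906, 150.00372314453125), 75.8552017211914) 196.39034566221386
167 [ 67  97  42  40 851] ((798.594482421875, 597.0807495117188), (71.19710540771484, 67.17352294921875), 4.245467185974121) 181.28988688331663
167 [ 281  177   86  105 5069] ((576.61474609375, 169.10093688964844), (113.08621215820312, 181.22842407226562), 75.12127685546875) 176.29795904520256
```

```bash
python3 - <<'E'
from h import *
import glob
P=cloud("top",np.load("pics/top0.npy"));S=cloud("scene",np.load("pics/scene0.npy"))
yaw=np.deg2rad(75.9)-np.pi/2
imt=cv2.imread("pics/top0.png");ims=cv2.imread("pics/scene0.png")
# bounds of gearbox in rotated frame for yaw candidates
def tomach(p,yaw): 
    c,s=np.cos(yaw),np.sin(yaw); return np.stack([c*p[...,0]+s*p[...,1],-s*p[...,0]+c*p[...,1],p[...,2]],-1)
Q=tomach(P,yaw);QS=tomach(S,yaw)
def rep(name,m,Q):
    q=Q[m];print(name,len(q),np.percentile(q,[1,5,50,95,99],axis=0).round(1).tolist())
# barrel points: y<-60 region around 
b=(P[...,2]>100)&(P[...,2]<145)&(np.abs(P[...,0]-520)<90)&(P[...,1]<-90)&(P[...,1]>-230)
q=P[b]; 
# bin by y, mean x of edges
for y0 in range(-230,-90,20):
    k=q[(q[:,1]>=y0)&(q[:,1]<y0+20)]; print(y0,len(k),k[:,2].max().round(1),((np.percentile(k[:,0],2)+np.percentile(k[:,0],98))/2).round(1))
rep("motor",(np.abs(P[...,2]-196.3)<2)&(P[...,1]>200),Q)
rep("gear",(np.abs(P[...,2]-176.3)<2.5)&(P[...,1]>90)&(P[...,1]<250),Q)
# base plate dark
# hatch
h=(P[...,2]>185)&(P[...,1]<100)&(P[...,0]>450)&(P[...,0]<680)&(P[...,1]>-80)&(imt.max(2)>80)
hs=(S[...,2]>185)&(S[...,1]<90)&(S[...,0]>430)&(S[...,0]<680)&(S[...,1]>-90)&(ims.max(2)>80)
for n,m,X in (("t",h,Q),("s",hs,QS)):
    q=X[m]
    for it in range(5):
        c=q.mean(0);u,s,vt=np.linalg.svd(q-c,full_matrices=False);nrm=vt[2]*np.sign(vt[2][2]);d=(q-c)@nrm
        q=q[np.abs(d)<max(2,np.abs(d).std()*2)]
    print(n,len(q),"centre",c.round(1),"normal",nrm.round(4),"tilt deg",np.degrees(np.arccos(nrm[2])).round(2),"std",d.std().round(2))
    print(np.percentile(q,[0.5,2,50,98,99.5],axis=0).round(1).tolist())
for n,m,X in (("t",(P[...,2]>240)&(P[...,1]<80)&(P[...,0]>450)&(P[...,0]<650)&(P[...,1]>-90)&(imt.max(2)<60),Q),("s",(S[...,2]>240)&(S[...,1]<80)&(S[...,0]>450)&(S[...,0]<650)&(S[...,1]>-90)&(ims.max(2)<60),QS)):
    rep("wing"+n,m,X)
E
```

```text
-230 633 144.4 483.9
-210 621 144.5 488.6
-190 627 144.1 493.7
-170 628 144.7 499.1
-150 602 144.8 502.4
-130 429 144.5 497.4
-110 191 141.8 477.8
motor 7097 [[431.8, 366.2, 194.4], [438.2, 371.7, 194.8], [517.1, 438.8, 196.6], [606.9, 509.0, 198.1], [614.2, 518.7, 198.2]]
gear 3419 [[451.3, 214.3, 173.9], [455.5, 253.7, 174.1], [521.9, 289.0, 175.9], [590.7, 354.4, 178.0], [629.8, 386.1, 178.6]]
t 6303 centre [522.3 144.6 234.7] normal [-3.000e-04  6.419e-01  7.667e-01] tilt deg 39.94 std 0.91
[[449.4, 69.7, 185.5], [451.6, 73.3, 187.0], [518.3, 146.4, 233.3], [595.0, 201.4, 294.6], [597.2, 203.7, 297.0]]
s 4505 centre [536.1 147.8 230.6] normal [-6.000e-04  6.423e-01  7.665e-01] tilt deg 39.96 std 0.81
[[452.4, 70.5, 185.4], [455.3, 74.3, 186.8], [541.2, 150.2, 228.5], [599.3, 200.1, 292.1], [600.7, 201.9, 295.3]]
wingt 662 [[509.3, 81.5, 282.9], [512.1, 86.0, 288.4], [520.7, 106.4, 310.5], [529.8, 139.9, 333.4], [537.4, 143.7, 335.6]]
wings 1069 [[523.1, 82.1, 275.3], [526.2, 86.1, 279.7], [532.2, 106.1, 299.4], [538.7, 136.2, 326.9], [541.4, 141.5, 331.6]]
```

```bash
python3 - <<'E'
import cv2
a=cv2.imread("pics/top0.png")[180:340,340:600];cv2.imwrite("pics/topc.png",cv2.resize(a,None,fx=3,fy=3,interpolation=2))
a=cv2.imread("pics/scene0.png")[110:290,120:320];cv2.imwrite("pics/scenec.png",cv2.resize(a,None,fx=3.3,fy=3.3,interpolation=2))
E
```

```text
(no output)
```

View pics/topc.png

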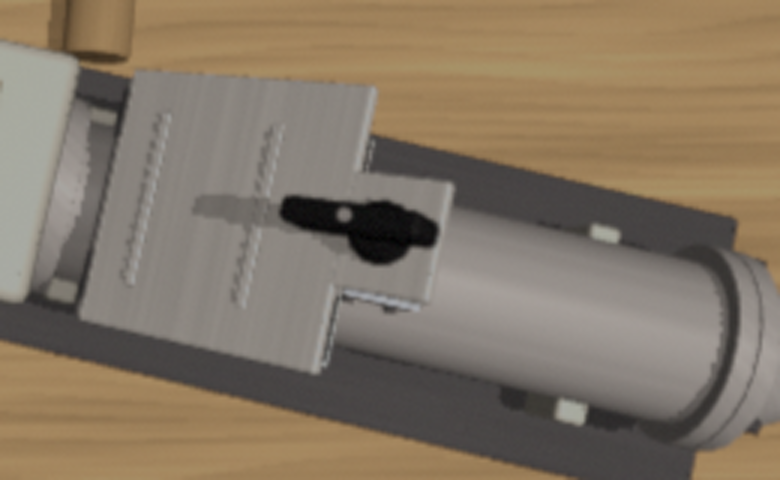

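View pics/scenec.png

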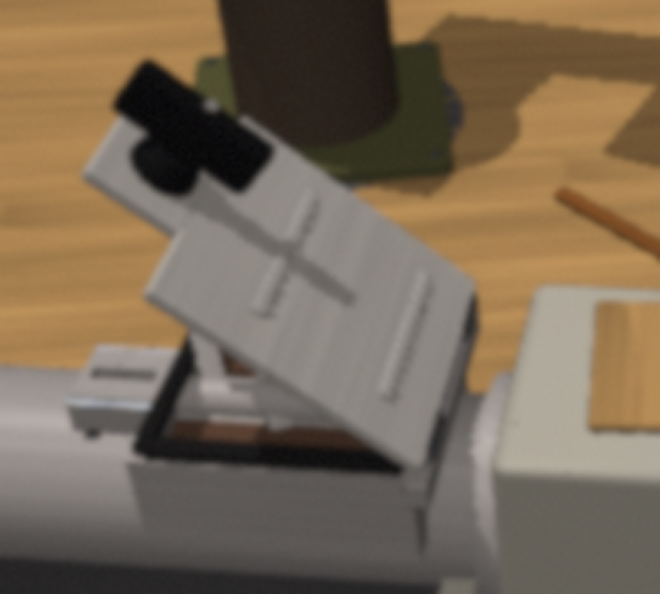

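```bash
cat >> h.py <<'E'
YAW=np.deg2rad(-14.1)
MX=np.array([np.cos(YAW),np.sin(YAW),0]);MY=np.array([-np.sin(YAW),np.cos(YAW),0]);Z=np.array([0,0,1.])
O=525*MX+129.5*MY   # machine origin
def m2w(p): return O+p[0]*MX+p[1]*MY+np.array([0,0,p[2]])
def w2m(p): p=np.asarray(p)-O; return np.array([p@MX,p@MY,p[2]])
def trot(turn=0,tilt=0):
    """tool y along +machine x; turn = deg clockwise from above; tilt= deg, tool body leaning toward +machine y"""
    z=-Z; y=MX; x=np.cross(y,z)
    M=R.from_rotvec(Z*np.deg2rad(-turn)).as_matrix()@np.stack([x,y,z],1)
    return R.from_rotvec(MX*np.deg2rad(-tilt))*R.from_matrix(M)
def rows(goal_m,turn,tilt,n,show=True):
    s=state();p=np.array(s["ee_pos"]);r=R.from_rotvec(s["tool_rot"]);g=m2w(goal_m);rg=trot(turn,tilt)
    print("t",s["time"],"m-pos",w2m(p).round(1),"F",np.round(s["force"],1),"T",np.round(s["torque"],2),"w",round(float(s["width"]),3),"j6",round(float(s["joints"][5]),2))
    rv=(r.inv()*rg).as_rotvec(); 
    print("tot tool shift",r.inv().apply(g-p).round(1),"turn deg",np.degrees(rv).round(2))
    for i in range(n):
        ri=r*R.from_rotvec(rv*i/n); print("  ",ri.inv().apply((g-p)/n).round(1).tolist(),np.degrees(rv/n).round(2).tolist())
E
python3 - <<'E'
import bench;print([k for k in dir(bench) if k[0]!='_'])
from h import *
print(m2w([0,-18,261]).round(1),m2w([0,-82,203]).round(1))
s=state();p=w2m(s["ee_pos"]);
rows([0,-30,430],0,0,20)
E
```

```text
['PlanningError', 'get_calibration', 'hold_point_z', 'job_done', 'snapshot', 'state']
[536.3 -19.8 261. ] [520.8 -81.8 203. ]
t 0.1 m-pos [-386.   504.9  213.5] F [ 1.2  0.8 -0.9] T [-0.01  0.03  0.02] w 1.001 j6 -0.08
tot tool shift [-491.5 -440.3 -215.7] turn deg [-1.000e-01  7.000e-02  7.764e+01]
   [-24.6, -22.0, -10.8] [-0.0, 0.0, 3.88]
   [-26.0, -20.3, -10.8] [-0.0, 0.0, 3.88]
   [-27.3, -18.5, -10.8] [-0.0, 0.0, 3.88]
   [-28.5, -16.6, -10.8] [-0.0, 0.0, 3.88]
   [-29.6, -14.6, -10.8] [-0.0, 0.0, 3.88]
   [-30.5, -12.6, -10.8] [-0.0, 0.0, 3.88]
   [-31.3, -10.5, -10.8] [-0.0, 0.0, 3.88]
   [-31.9, -8.4, -10.8] [-0.0, 0.0, 3.88]
   [-32.4, -6.2, -10.8] [-0.0, 0.0, 3.88]
   [-32.7, -4.0, -10.8] [-0.0, 0.0, 3.88]
   [-32.9, -1.7, -10.8] [-0.0, 0.0, 3.88]
   [-33.0, 0.5, -10.8] [-0.0, 0.0, 3.88]
   [-32.9, 2.7, -10.8] [-0.0, 0.0, 3.88]
   [-32.6, 5.0, -10.8] [-0.0, 0.0, 3.88]
   [-32.2, 7.1, -10.8] [-0.0, 0.0, 3.88]
   [-31.6, 9.3, -10.8] [-0.0, 0.0, 3.88]
   [-30.9, 11.4, -10.8] [-0.0, 0.0, 3.88]
   [-30.1, 13.5, -10.8] [-0.0, 0.0, 3.88]
   [-29.1, 15.5, -10.8] [-0.0, 0.0, 3.88]
   [-28.0, 17.4, -10.8] [-0.0, 0.0, 3.88]
```

>>> {"fn": "servo_tool", "kwargs": {
  "rows": [
    [[1, 0, 0, -40, 0, 0, 0], [1, -25, -22, -40, 0, 0, 3.9], [1, -26, -20, -40, 0, 0, 3.9], [1, -27, -18, -40, 0, 0, 3.9], [1, -28, -17, -30, 0, 0, 3.9]]
  ]
}}

```text
time: 0.52
ee_pos: [328.6, 472.9, 374.9]
tool_rot: [-1.13, -2.923, 0.047]
force: [0.5, 0.8, 1.0]
width: 0.999
```

>>> {"fn": "servo_tool", "kwargs": {
  "rows": [
    [[1, -31, -12, -10, 0, 0, 4], [1, -32, -10, -10, 0, 0, 4], [1, -32, -8, -5, 0, 0, 4], [1, -32, -6, 0, 0, 0, 4], [1, -32, -4, 0, 0, 0, 4]]
  ]
}}

```text
time: 0.93
ee_pos: [401.8, 319.6, 412.6]
tool_rot: [1.642, 2.675, -0.027]
force: [0.5, -0.5, -1.2]
width: 0.999
```

```bash
python3 - <<'E'
from h import *
print(hold_point_z)
rows([0,-30,430],0,0,10)
E
```

```text
18.8
t 0.9333 m-pos [-213.1  278.4  412.6] F [ 0.5 -0.5 -1.2] T [-0.01  0.    0.04] w 0.999 j6 0.1
tot tool shift [-372.7  -41.8  -12.7] turn deg [-0.51  0.89 41.01]
   [-37.3, -4.2, -1.3] [-0.05, 0.09, 4.1]
   [-37.5, -1.5, -1.3] [-0.05, 0.09, 4.1]
   [-37.5, 1.2, -1.4] [-0.05, 0.09, 4.1]
   [-37.3, 3.9, -1.4] [-0.05, 0.09, 4.1]
   [-36.9, 6.5, -1.5] [-0.05, 0.09, 4.1]
   [-36.4, 9.1, -1.5] [-0.05, 0.09, 4.1]
   [-35.6, 11.7, -1.6] [-0.05, 0.09, 4.1]
   [-34.7, 14.2, -1.6] [-0.05, 0.09, 4.1]
   [-33.6, 16.7, -1.7] [-0.05, 0.09, 4.1]
   [-32.3, 19.1, -1.7] [-0.05, 0.09, 4.1]
```

>>> {"fn": "servo_tool", "kwargs": {
  "rows": [
    [[1, -37, -4, -1, 0, 0, 4.2], [1, -37, -1, -1, 0, 0, 4.2], [1, -37, 1, -1, 0, 0, 4.2], [1, -37, 4, -1, 0, 0, 4.2], [1, -37, 6, -1, 0, 0, 4.2]]
  ]
}}

```text
time: 1.35
ee_pos: [466.0, 137.0, 418.4]
tool_rot: [2.119, 2.312, -0.028]
force: [1.1, -0.4, -0.2]
width: 1.002
```

>>> {"fn": "servo_tool", "kwargs": {
  "rows": [
    [[1, -36, 9, -1, 0, 0, 4.2], [1, -36, 12, -1, 0, 0, 4.2], [1, -35, 14, -1, 0, 0, 4.2], [1, -34, 17, -1, 0, 0, 4.2], [1, -32, 19, -1, 0, 0, 4.2]]
  ]
}}

```text
time: 1.77
ee_pos: [525.6, -50.8, 424.0]
tool_rot: [2.522, 1.862, -0.027]
force: [-0.1, 1.5, 0.2]
width: 1.001
```

```bash
python3 - <<'E'
from h import *
s=state()
p,d=snapshot("wrist");cv2.imwrite("pics/w1.png",p[:,:,::-1]);np.save("pics/w1.npy",d);np.save("pics/w1pose.npy",np.r_[s["ee_pos"],s["tool_rot"]])
rows([0,0,340],0,25,5)
E
```

```text
t 1.8167 m-pos [-1.00e-01 -5.60e+01  4.23e+02] F [-0.8 -3.4 -0.6] T [-0.27  0.13  0.02] w 0.999 j6 0.11
tot tool shift [57.8 -3.  81.7] turn deg [ -1.05 -23.7   -3.39]
   [11.6, -0.6, 16.3] [-0.21, -4.74, -0.68]
   [12.9, -0.5, 15.3] [-0.21, -4.74, -0.68]
   [14.1, -0.4, 14.2] [-0.21, -4.74, -0.68]
   [15.2, -0.3, 13.0] [-0.21, -4.74, -0.68]
   [16.3, -0.1, 11.7] [-0.21, -4.74, -0.68]
```

View pics/w1.png

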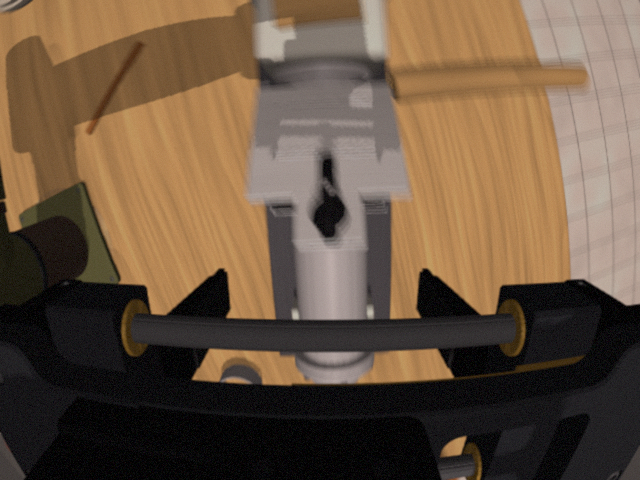

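>>> {"fn": "servo_tool", "kwargs": {
  "rows": [
    [[1, 0, 0, 0, -0.5, 1, -3.5], [1, 0, 0, 0, 0, 0, 0], [1, 0, 0, 0, 0, 0, 0], [1, 0, 0, 0, 0, 0, 0], [1, 0, 0, 0, 0, 0, 0]]
  ]
}}

```text
time: 2.23
ee_pos: [526.8, -59.5, 419.9]
tool_rot: [2.483, 1.922, -0.009]
force: [-0.4, -1.0, 0.1]
width: 1.002
```

```bash
cat >> h.py <<'E'
def wcloud(d,pose):
    c=get_calibration("wrist");K=c["intrinsics"];H=np.array(c["hand_eye"]);v,u=np.mgrid[0:480,0:640]
    a=(u-K[0,2])/K[0,0];b=(v-K[1,2])/K[1,1];th=np.hypot(a,b);k=np.tan(np.minimum(th,1.5))/np.maximum(th,1e-9)
    P=np.stack([a*k*d,b*k*d,d],-1)@H[:3,:3].T+H[:3,3]
    W=P@R.from_rotvec(pose[3:]).as_matrix().T+pose[:3]
    q=W-O; return np.stack([q@MX,q@MY,q[...,2]],-1)
def wsnap(n):
    s=state();p,d=snapshot("wrist");cv2.imwrite(f"pics/{n}.png",p[:,:,::-1]);np.save(f"pics/{n}.npy",d)
    return p[:,:,::-1],wcloud(d,np.r_[s["ee_pos"],s["tool_rot"]])
E
python3 - <<'E'
from h import *
im,Q=wsnap("w2")
rows([0,0,340],0,25,5)
for pt in [(150,330),(180,300),(180,360),(120,290),(120,370),(215,330)]: print(pt,Q[pt].round(1),im[pt])
hm=(Q[...,2]>185)&(np.abs(Q[...,0])<90)&(Q[...,1]>-70)&(Q[...,1]<80)&(im.max(2)>80)
q=Q[hm]
for it in range(5):
    c=q.mean(0);_,_,vt=np.linalg.svd(q-c,full_matrices=False);n=vt[2]*np.sign(vt[2][2]);dd=(q-c)@n;q=q[np.abs(dd)<max(2,2*dd.std())]
print(len(q),c.round(1),n.round(4),"hinge y",(c[1]-(8-n[2]*(c[2]-165))/n[1]).round(1));print(np.percentile(q,[0.5,2,98,99.5],axis=0).round(1).tolist())
wm=(Q[...,2]>240)&(np.abs(Q[...,0])<50)&(Q[...,1]>-80)&(Q[...,1]<40)&(im.max(2)<60)
q=Q[wm];e=np.array([0,-n[2],n[1]]);h0=np.array([0,85,165.])
r=(q-h0)@e;hh=(q-h0)@n;print(len(q),np.percentile(r,[1,50,99]).round(1),np.percentile(hh,[1,50,99]).round(1))
k=hh>45
for r0 in range(125,210,8):
    j=k&(r>=r0)&(r<r0+8)
    if j.sum()>5: print(r0,j.sum(),np.percentile(q[j,0],[3,50,97]).round(1),hh[j].max().round(1))
E
```

```text
t 2.2833 m-pos [ 4.000e-01 -5.870e+01  4.199e+02] F [-0.1 -0.5 -0.1] T [-0.07  0.09  0.02] w 1.002 j6 0.04
tot tool shift [59.1 -0.6 79.6] turn deg [ -0.21 -24.71  -0.34]
   [11.8, -0.1, 15.9] [-0.04, -4.94, -0.07]
   [13.2, -0.1, 14.8] [-0.04, -4.94, -0.07]
   [14.4, -0.1, 13.7] [-0.04, -4.94, -0.07]
   [15.5, -0.1, 12.4] [-0.04, -4.94, -0.07]
   [16.5, -0.1, 11.0] [-0.04, -4.94, -0.07]
(150, 330) [  7.7   5.3 241.9] [111 116 126]
(180, 300) [-19.2 -20.5 263.1] [143 151 162]
(180, 360) [ 33.8 -20.8 262.5] [145 148 162]
(120, 290) [-31.4  35.7 215.7] [113 116 127]
(120, 370) [ 48.   35.3 217.7] [107 112 125]
(215, 330) [  6.1 -39.6 327.9] [ 8  6 14]
15605 [ -0.3  11.2 236.9] [-0.0014  0.64    0.7684] hinge y 85.0
[[-74.0, -59.1, 185.6], [-71.6, -56.4, 188.4], [70.7, 69.5, 293.5], [73.3, 72.4, 295.9]]
65189 [170.4 328.5 340.5] [ 49.7 210.5 279.3]
133 79 [-6.5 -1.   5. ] 54.0
141 121 [-6.5 -1.   5.2] 54.2
149 142 [-6.4 -0.2  5.9] 54.3
157 129 [-6.3 -0.2  5.8] 54.4
165 97 [-6.2  0.5  5.7] 54.2
173 161 [-6.9 -0.2  5.8] 54.2
181 186 [-6.8 -0.6  6.2] 54.6
189 187 [-7.4 -0.3  6.1] 54.9
197 225 [-6.6 -0.3  6. ] 54.5
```

View pics/w2.png

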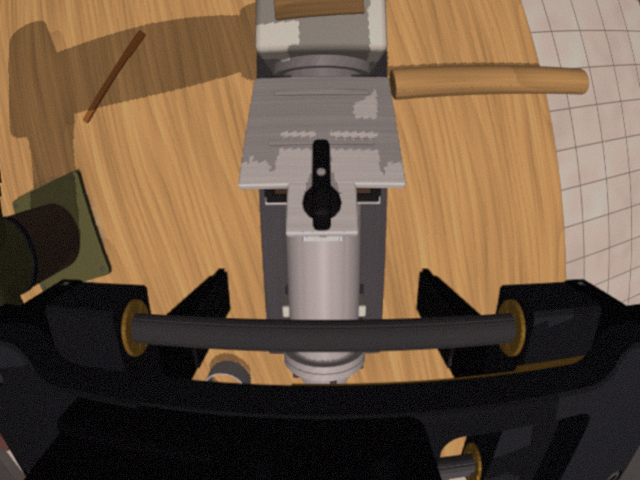

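```bash
python3 - <<'E'
from h import *
rows([0,-10,285],0,25,10)
E
```

```text
t 2.2833 m-pos [ 4.000e-01 -5.870e+01  4.199e+02] F [-0.1 -0.5 -0.1] T [-0.07  0.09  0.02] w 1.002 j6 0.04
tot tool shift [ 49.4  -0.4 134.7] turn deg [ -0.21 -24.71  -0.34]
   [4.9, -0.0, 13.5] [-0.02, -2.47, -0.03]
   [5.5, -0.0, 13.2] [-0.02, -2.47, -0.03]
   [6.1, -0.0, 13.0] [-0.02, -2.47, -0.03]
   [6.6, -0.0, 12.7] [-0.02, -2.47, -0.03]
   [7.2, -0.0, 12.4] [-0.02, -2.47, -0.03]
   [7.7, -0.0, 12.1] [-0.02, -2.47, -0.03]
   [8.2, -0.0, 11.8] [-0.02, -2.47, -0.03]
   [8.7, -0.0, 11.4] [-0.02, -2.47, -0.03]
   [9.2, -0.0, 11.0] [-0.02, -2.47, -0.03]
   [9.7, -0.0, 10.6] [-0.02, -2.47, -0.03]
```

>>> {"fn": "servo_tool", "kwargs": {
  "rows": [
    [[1, 7, 0, 14, 0, -4, 0], [1, 8, 0, 14, 0, -4, 0], [1, 9, 0, 14, 0, -4, 0], [1, 10, 0, 13, 0, -4, 0], [1, 10, 0, 12, 0, -4, 0]]
  ]
}}

```text
time: 2.7
ee_pos: [536.8, -25.9, 353.1]
tool_rot: [2.279, 1.756, -0.409]
force: [0.0, 0.7, 0.5]
width: 1.001
```

```bash
python3 - <<'E'
from h import *
rows([0,-10,285],0,25,5)
E
```

```text
t 2.7 m-pos [  1.9 -23.8 353.1] F [0.  0.7 0.5] T [ 0.16 -0.02 -0.02] w 1.001 j6 0.29
tot tool shift [37.3 -3.1 58.6] turn deg [ 0.62 -3.95 -0.82]
   [7.5, -0.6, 11.7] [0.12, -0.79, -0.16]
   [7.6, -0.6, 11.6] [0.12, -0.79, -0.16]
   [7.8, -0.5, 11.5] [0.12, -0.79, -0.16]
   [7.9, -0.5, 11.4] [0.12, -0.79, -0.16]
   [8.1, -0.4, 11.3] [0.12, -0.79, -0.16]
```

>>> {"fn": "servo_tool", "kwargs": {
  "rows": [
    [[1, 8, -0.6, 12, 0, -1, -0.2], [1, 8, -0.6, 12, 0.2, -1, -0.2], [1, 8, -0.5, 12, 0.2, -0.6, -0.2], [1, 7, -0.4, 10, 0, -0.4, 0], [1, 3, 0, 4, 0, 0, 0]]
  ]
}}

```text
time: 3.12
ee_pos: [537.3, -7.9, 286.0]
tool_rot: [2.235, 1.755, -0.48]
force: [-0.2, -0.8, 0.1]
width: 1.001
```

```bash
python3 - <<'E'
from h import *
rows([0,-10,262],0,25,5)
E
```

```text
t 3.1167 m-pos [ -1.9  -6.2 286. ] F [-0.2 -0.8  0.1] T [ 0.19  0.05 -0.04] w 1.001 j6 0.36
tot tool shift [ 6.4  1.9 23.4] turn deg [ 0.13 -0.78  0.34]
   [1.3, 0.4, 4.7] [0.03, -0.16, 0.07]
   [1.3, 0.4, 4.7] [0.03, -0.16, 0.07]
   [1.3, 0.4, 4.7] [0.03, -0.16, 0.07]
   [1.3, 0.4, 4.7] [0.03, -0.16, 0.07]
   [1.3, 0.4, 4.7] [0.03, -0.16, 0.07]
```

>>> {"fn": "servo_tool", "kwargs": {
  "rows": [
    [[1, 1, 1, 5, 0, 0, 0], [1, 1, 0.5, 5, 0, 0, 0], [1, 1, 0.5, 5, 0, 0, 0], [1, 1, 0.3, 4, 0, 0, 0], [1, 1, 0, 3, 0, 0, 0]]
  ]
}}

```text
time: 3.53
ee_pos: [539.0, -15.5, 262.9]
tool_rot: [2.239, 1.75, -0.477]
force: [0.9, 0.7, 0.4]
width: 0.998
```

```bash
cat >>h.py <<'E'
def arc(deg,lift=0,r=130):
    a=np.deg2rad(deg);return [0,85-r*np.cos(a)+8*np.sin(a),165+r*np.sin(a)+8*np.cos(a)+lift]
E
python3 - <<'E'
from h import *
for a in (40,30,20,10,0): print(a,np.round(arc(a),1))
rows(arc(30),0,20,5)
E
```

```text
40 [  0.   -9.4 254.7]
30 [  0.  -23.6 236.9]
20 [  0.  -34.4 217. ]
10 [  0.  -41.6 195.5]
0 [  0. -45. 173.]
t 3.5333 m-pos [  1.6 -13.2 262.9] F [0.9 0.7 0.4] T [ 0.2   0.05 -0.03] w 0.998 j6 0.37
tot tool shift [ 1.1 -1.6 27.9] turn deg [0.15 4.16 0.08]
   [0.2, -0.3, 5.6] [0.03, 0.83, 0.02]
   [0.1, -0.3, 5.6] [0.03, 0.83, 0.02]
   [0.1, -0.3, 5.6] [0.03, 0.83, 0.02]
   [-0.0, -0.3, 5.6] [0.03, 0.83, 0.02]
   [-0.1, -0.3, 5.6] [0.03, 0.83, 0.02]
```

>>> {"fn": "servo_tool", "kwargs": {
  "rows": [
    [[1, 0.1, -0.3, 2.5, 0, 0.4, 0], [1, 0.1, -0.3, 2.5, 0, 0.4, 0], [1, 0.1, -0.3, 2.5, 0, 0.4, 0], [1, 0, -0.2, 2.5, 0, 0.4, 0], [1, 0, 0, 2.5, 0, 0.4, 0]]
  ]
}}

```text
time: 3.95
ee_pos: [537.7, -21.4, 253.3]
tool_rot: [2.262, 1.764, -0.434]
force: [-0.4, -0.2, 0.9]
width: 1.001
```

>>> {"fn": "servo_tool", "kwargs": {
  "rows": [
    [[1, 0, 0, 2.7, 0, 0.4, 0], [1, 0, 0, 2.7, 0, 0.4, 0], [1, 0, 0, 2.7, 0, 0.4, 0], [1, 0, 0, 2.7, 0, 0.4, 0], [1, 0, 0, 2.7, 0, 0.4, 0]]
  ]
}}

```text
time: 4.37
ee_pos: [536.8, -26.5, 240.0]
tool_rot: [2.285, 1.782, -0.39]
force: [0.0, 0.1, 1.2]
width: 1.0
```

```bash
python3 - <<'E'
from h import *
rows(arc(20),0,14,5)
E
```

```text
t 4.3667 m-pos [  2.  -24.4 240. ] F [0.  0.1 1.2] T [ 0.01  0.07 -0.03] w 1.0 j6 0.32
tot tool shift [-1.6 -2.2 25. ] turn deg [ 0.45  5.73 -0.07]
   [-0.3, -0.4, 5.0] [0.09, 1.15, -0.01]
   [-0.4, -0.4, 5.0] [0.09, 1.15, -0.01]
   [-0.5, -0.4, 5.0] [0.09, 1.15, -0.01]
   [-0.6, -0.4, 5.0] [0.09, 1.15, -0.01]
   [-0.7, -0.4, 5.0] [0.09, 1.15, -0.01]
```

```bash
cat >>h.py <<'E'
def hatch(n,src="scene"):
    p,d=snapshot(src);cv2.imwrite(f"pics/{n}.png",p[:,:,::-1]);im=p[:,:,::-1]
    q=cloud(src,d)-O;Q=np.stack([q@MX,q@MY,q[...,2]],-1);np.save(f"pics/{n}_Q.npy",Q)
    m=(np.abs(Q[...,0])<72)&(Q[...,1]>-60)&(Q[...,1]<80)&(Q[...,2]>166)&(im.max(2)>80)
    q=Q[m]
    for it in range(8):
        c=np.median(q,0) if it==0 else q.mean(0);_,_,vt=np.linalg.svd(q-c,full_matrices=False);nn=vt[2]*np.sign(vt[2][2]);dd=(q-c)@nn;q=q[np.abs(dd)<max(1.5,2*dd.std())]
    print("hatch",len(q),c.round(1),"angle",np.arctan2(nn[1],nn[2]).round(4),"nx",nn[0].round(3),"std",dd.std().round(2))
E
python3 - <<'E'
from h import *
hatch("s2")
E
```

```text
hatch 3651 [  9.8  26.  207.7] angle 0.524 nx -0.002 std 0.71
```

View pics/s2.png

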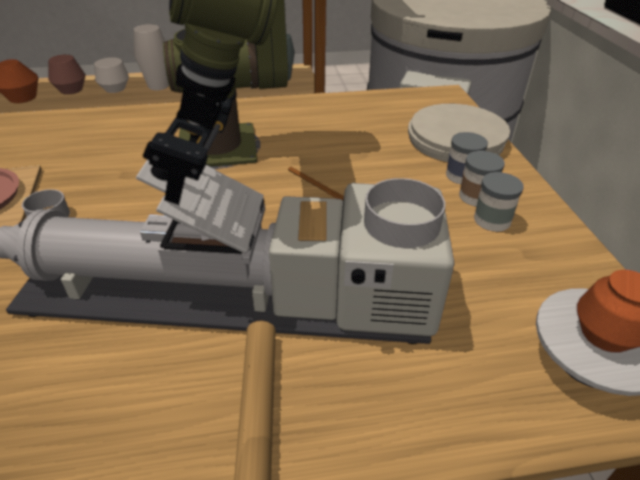

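>>> {"fn": "servo_tool", "kwargs": {
  "rows": [
    [[1, -0.2, -0.2, 2.8, 0, 0.7, 0], [1, -0.2, -0.2, 2.8, 0, 0.7, 0], [1, -0.2, -0.2, 2.8, 0, 0.7, 0], [1, -0.3, -0.2, 2.8, 0, 0.7, 0], [1, -0.3, -0.2, 2.8, 0, 0.7, 0]]
  ]
}}

```text
time: 4.83
ee_pos: [534.4, -32.0, 225.1]
tool_rot: [2.324, 1.814, -0.317]
force: [-0.5, 0.3, 0.8]
width: 1.0
```

>>> {"fn": "servo_tool", "kwargs": {
  "rows": [
    [[1, -0.3, 0, 2.8, 0, 0.7, 0], [1, -0.3, 0, 2.8, 0, 0.7, 0], [1, -0.3, 0, 2.8, 0, 0.7, 0], [1, -0.3, 0, 2.8, 0, 0.7, 0], [1, -0.3, 0, 2.8, 0, 0.7, 0]]
  ]
}}

```text
time: 5.25
ee_pos: [532.9, -37.6, 210.4]
tool_rot: [2.363, 1.843, -0.242]
force: [0.2, -1.0, 0.3]
width: 0.998
```

```bash
python3 - <<'E'
from h import *
rows(arc(10),0,7,5)
E
```

```text
t 5.25 m-pos [  1.  -36.2 210.4] F [ 0.2 -1.   0.3] T [-0.05  0.11  0.06] w 0.998 j6 0.23
tot tool shift [-2.2 -1.1 15.7] turn deg [ 0.43  5.01 -0.01]
   [-0.4, -0.2, 3.1] [0.09, 1.0, -0.0]
   [-0.5, -0.2, 3.1] [0.09, 1.0, -0.0]
   [-0.6, -0.2, 3.1] [0.09, 1.0, -0.0]
   [-0.6, -0.2, 3.1] [0.09, 1.0, -0.0]
   [-0.7, -0.2, 3.1] [0.09, 1.0, -0.0]
```

>>> {"fn": "servo_tool", "kwargs": {
  "rows": [
    [[1, -0.3, -0.1, 2.5, 0, 0.8, 0], [1, -0.3, -0.1, 2.5, 0, 0.8, 0], [1, -0.4, -0.1, 2.5, 0, 0.8, 0], [1, -0.4, -0.1, 2.5, 0, 0.8, 0], [1, -0.4, -0.1, 2.5, 0, 0.8, 0]]
  ]
}}

```text
time: 5.67
ee_pos: [531.6, -41.5, 196.9]
tool_rot: [2.405, 1.877, -0.151]
force: [0.9, 1.1, -0.1]
width: 1.003
```

```bash
python3 - <<'E'
from h import *
rows(arc(0),0,0,5); hatch("s3")
E
```

```text
t 5.6667 m-pos [  0.7 -40.3 196.9] F [ 0.9  1.1 -0.1] T [0.02 0.06 0.  ] w 1.003 j6 0.17
tot tool shift [-1.6 -0.9 24.3] turn deg [0.46 7.53 0.02]
   [-0.3, -0.2, 4.9] [0.09, 1.51, 0.0]
   [-0.4, -0.2, 4.8] [0.09, 1.51, 0.0]
   [-0.6, -0.2, 4.8] [0.09, 1.51, 0.0]
   [-0.7, -0.2, 4.8] [0.09, 1.51, 0.0]
   [-0.8, -0.1, 4.8] [0.09, 1.51, 0.0]
hatch 4724 [  7.8  14.7 205. ] angle 1.4445 nx 0.305 std 34.45
```

```bash
sed -i 's/(Q\[...,1\]>-60)&(Q\[...,1\]<80)&(Q\[...,2\]>166)&(im/(Q[...,1]>-20)\&(Q[...,1]<80)\&(Q[...,2]>166)\&(Q[...,2]<ZM)\&(im/; s/^def hatch/ZM=205\ndef hatch/' h.py; python3 - <<'E'
from h import *
hatch("s4")
rows(arc(0),0,0,5)
E
```

```text
hatch 2899 [  5.2  30.6 182.5] angle 0.1747 nx -0.001 std 0.72
t 5.7667 m-pos [  0.3 -40.8 196.4] F [-0.3  0.2  0.2] T [ 0.03  0.09 -0.02] w 0.999 j6 0.17
tot tool shift [-1.1 -0.4 23.8] turn deg [ 0.38  7.61 -0.02]
   [-0.2, -0.1, 4.8] [0.08, 1.52, -0.0]
   [-0.3, -0.1, 4.8] [0.08, 1.52, -0.0]
   [-0.5, -0.1, 4.7] [0.08, 1.52, -0.0]
   [-0.6, -0.1, 4.7] [0.08, 1.52, -0.0]
   [-0.7, -0.1, 4.7] [0.08, 1.52, -0.0]
```

View pics/s4.png

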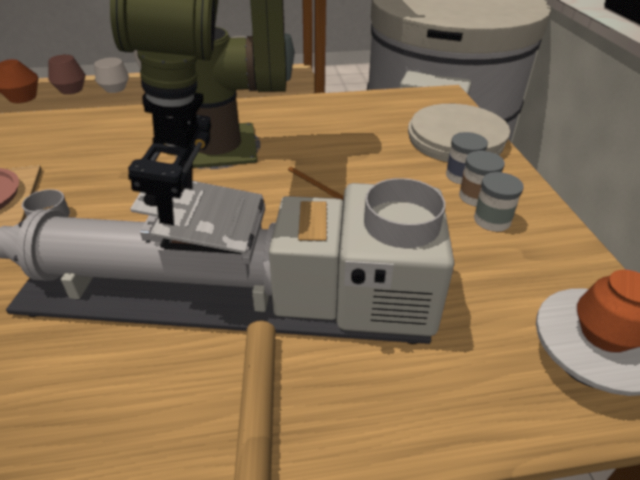

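>>> {"fn": "servo_tool", "kwargs": {
  "rows": [
    [[1, -0.2, -0.1, 2.5, 0, 1.2, 0], [1, -0.3, -0.1, 2.5, 0, 1.2, 0], [1, -0.3, -0.1, 2.5, 0, 1.2, 0], [1, -0.3, -0.1, 2.5, 0, 1.2, 0], [1, -0.3, 0, 2.3, 0, 1.2, 0]]
  ]
}}

```text
time: 6.18
ee_pos: [530.6, -43.8, 183.9]
tool_rot: [2.462, 1.923, -0.015]
force: [0.3, 0.7, 0.4]
width: 0.999
```

```bash
python3 - <<'E'
from h import *
rows(arc(0),0,0,5)
E
```

```text
t 6.1833 m-pos [  0.3 -42.7 183.9] F [0.3 0.7 0.4] T [-0.01  0.12  0.  ] w 0.999 j6 0.08
tot tool shift [-2.1 -0.4 11. ] turn deg [0.46 1.06 0.1 ]
   [-0.4, -0.1, 2.2] [0.09, 0.21, 0.02]
   [-0.4, -0.1, 2.2] [0.09, 0.21, 0.02]
   [-0.4, -0.1, 2.2] [0.09, 0.21, 0.02]
   [-0.4, -0.1, 2.2] [0.09, 0.21, 0.02]
   [-0.5, -0.1, 2.2] [0.09, 0.21, 0.02]
```

Slower now, toward the seal.

>>> {"fn": "servo_tool", "kwargs": {
  "rows": [
    [[1, -0.3, -0.1, 1.4, 0, 0.3, 0], [1, -0.3, -0.1, 1.4, 0, 0.3, 0], [1, -0.2, -0.1, 1.3, 0, 0.2, 0], [1, -0.2, 0, 1.2, 0, 0, 0], [1, -0.2, 0, 1, 0, 0, 0]]
  ]
}}

```text
time: 6.6
ee_pos: [529.5, -45.9, 176.3]
tool_rot: [2.473, 1.927, 0.006]
force: [-0.1, -0.4, -0.1]
width: 0.999
```

```bash
python3 - <<'E'
from h import *
rows(arc(0),0,0,5);hatch("s5")
E
```

```text
t 6.6 m-pos [ -0.3 -45.  176.3] F [-0.1 -0.4 -0.1] T [-0.03  0.07 -0.03] w 0.999 j6 0.06
tot tool shift [0.1 0.2 3.3] turn deg [ 0.41  0.03 -0.05]
   [0.0, 0.0, 0.7] [0.08, 0.01, -0.01]
   [0.0, 0.1, 0.7] [0.08, 0.01, -0.01]
   [0.0, 0.1, 0.7] [0.08, 0.01, -0.01]
   [0.0, 0.1, 0.7] [0.08, 0.01, -0.01]
   [0.0, 0.1, 0.7] [0.08, 0.01, -0.01]
hatch 2733 [  5.6  31.1 174. ] angle 0.0205 nx -0.0 std 0.72
```

>>> {"fn": "servo_tool", "kwargs": {
  "rows": [
    [[1, 0, 0, 0.6, 0, 0, 0], [1, 0, 0, 0.6, 0, 0, 0], [1, 0, 0, 0.6, 0, 0, 0], [1, 0, 0, 0.4, 0, 0, 0], [1, 0, 0, 0.3, 0, 0, 0]]
  ]
}}

```text
time: 7.07
ee_pos: [529.5, -45.5, 173.6]
tool_rot: [2.472, 1.929, 0.004]
force: [-1.3, -0.8, 3.1]
width: 0.999
```

```bash
python3 - <<'E'
from h import *
rows(arc(0),0,0,1);hatch("s6")
E
```

```text
t 7.0667 m-pos [ -0.4 -44.7 173.6] F [-1.3 -0.8  3.1] T [-0.11  0.39  0.03] w 0.999 j6 0.06
tot tool shift [-0.3  0.4  0.6] turn deg [0.37 0.09 0.05]
   [-0.3, 0.4, 0.6] [0.37, 0.09, 0.05]
hatch 2728 [  5.8  30.8 173. ] angle 0.0034 nx -0.0 std 0.71
```

>>> {"fn": "servo_tool", "kwargs": {
  "rows": [
    [[1, 0, 0, -5, 0, 0, 0], [1, 0, 0, -8, 0, 0, 0], [1, 0, 0, -8, 0, 0, 0], [1, 0, 0, -8, 0, 0, 0], [1, 0, 0, -4, 0, 0, 0]]
  ]
}}

```text
time: 7.53
ee_pos: [528.9, -45.1, 208.8]
tool_rot: [2.473, 1.93, 0.004]
force: [0.4, -0.2, -0.3]
width: 1.005
```

```bash
python3 - <<'E'
from h import *
hatch("s7")
im,Q=wsnap("w3")
m=(Q[...,2]>207)&(Q[...,2]<226)&(np.abs(Q[...,0])<40)&(Q[...,1]>-130)&(Q[...,1]<-30)&(im.max(2)<70)
q=Q[m];print(len(q))
if len(q)>50:
  print(np.percentile(q,[1,5,50,95,99],axis=0).round(1).tolist());print(cv2.minAreaRect(q[:,:2].astype(np.float32)))
rows([-0.3,-82,203],0,0,5)
E
```

```text
hatch 2682 [  5.4  31.2 173. ] angle 0.0017 nx 0.0 std 0.71
1311
[[-7.1, -95.6, 207.5], [-6.2, -94.1, 210.4], [-0.3, -56.8, 217.4], [5.7, -48.3, 218.9], [6.5, -47.9, 219.3]]
((-0.32004261016845703, -72.43415832519531), (13.850835800170898, 49.66532897949219), 0.0712689682841301)
t 7.6333 m-pos [ -0.8 -44.4 208.8] F [-0.2  0.4 -0.7] T [-0.13  0.05 -0.04] w 0.998 j6 0.06
tot tool shift [-37.6   0.4   5.8] turn deg [0.35 0.06 0.05]
   [-7.5, 0.1, 1.2] [0.07, 0.01, 0.01]
   [-7.5, 0.1, 1.2] [0.07, 0.01, 0.01]
   [-7.5, 0.1, 1.2] [0.07, 0.01, 0.01]
   [-7.5, 0.1, 1.2] [0.07, 0.01, 0.01]
   [-7.5, 0.1, 1.2] [0.07, 0.01, 0.01]
```

View pics/w3.png

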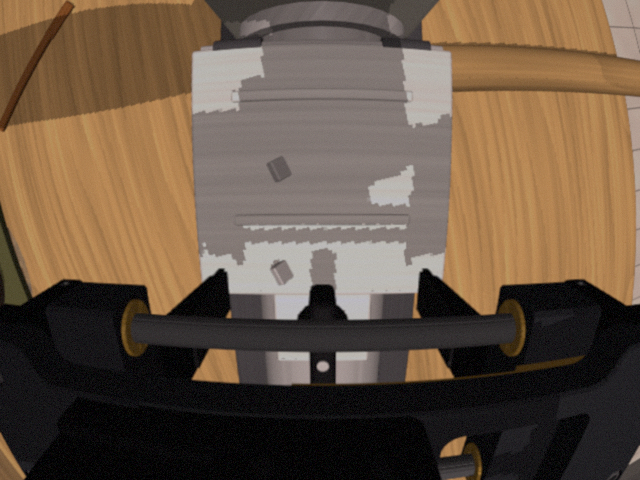

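>>> {"fn": "servo_tool", "kwargs": {
  "rows": [
    [[1, -9, 0.1, 0, 0.1, 0, 0], [1, -9, 0.1, 0, 0.1, 0, 0], [1, -9, 0.1, 1, 0.1, 0, 0], [1, -8, 0, 2, 0, 0, 0], [1, -3, 0, 3, 0, 0, 0]]
  ]
}}

```text
time: 8.05
ee_pos: [519.2, -85.5, 202.3]
tool_rot: [2.475, 1.934, -0.002]
force: [0.2, 0.6, 0.3]
width: 1.001
```

```bash
python3 - <<'E'
from h import *
rows([-0.3,-82.3,191],0,0,5)
E
```

```text
t 8.05 m-pos [ -0.7 -86.  202.3] F [0.2 0.6 0.3] T [-0.07  0.02  0.01] w 1.001 j6 -0.02
tot tool shift [ 3.7  0.4 11.3] turn deg [0.02 0.09 0.11]
   [0.7, 0.1, 2.3] [0.0, 0.02, 0.02]
   [0.7, 0.1, 2.3] [0.0, 0.02, 0.02]
   [0.7, 0.1, 2.3] [0.0, 0.02, 0.02]
   [0.7, 0.1, 2.3] [0.0, 0.02, 0.02]
   [0.7, 0.1, 2.3] [0.0, 0.02, 0.02]
```

>>> {"fn": "servo_tool", "kwargs": {
  "rows": [
    [[1, 1.8, 0.2, 3, 0, 0, 0.1], [1, 1.5, 0.2, 3, 0, 0, 0], [1, 0.4, 0, 3, 0, 0, 0], [1, 0, 0, 1.5, 0, 0, 0], [1, 0, 0, 0.5, 0, 0, 0]]
  ]
}}

```text
time: 8.47
ee_pos: [519.0, -83.0, 187.5]
tool_rot: [-2.478, -1.927, 0.005]
force: [-1.0, 0.4, -0.4]
width: 1.0
```

```bash
python3 - <<'E'
from h import *
rows([-0.3,-82.3,191],0,0,1)
E
```

```text
t 8.4667 m-pos [ -1.5 -83.5 187.5] F [-1.   0.4 -0.4] T [-0.08  0.07  0.03] w 1.0 j6 -0.01
tot tool shift [ 1.2  1.2 -3.5] turn deg [-0.22  0.06 -0.17]
   [1.2, 1.2, -3.5] [-0.22, 0.06, -0.17]
```

>>> {"fn": "servo_tool", "kwargs": {
  "rows": [
    [[1, 1.2, 1.2, -4, 0, 0, 0], [1, 0, 0, 0, 0, 0, 0], [1, 0, 0, 0, 0, 0, 0], [1, 0, 0, 0, 0, 0, 0], [1, 0, 0, 0, 0, 0, 0]]
  ]
}}

```text
time: 8.88
ee_pos: [521.0, -81.0, 192.1]
tool_rot: [-2.477, -1.929, 0.004]
force: [0.5, 0.6, 0.4]
width: 0.998
```

```bash
python3 - <<'E'
from h import *
rows([-0.3,-82.3,191],0,0,1)
E
```

```text
t 8.8833 m-pos [  0.  -81.1 192.1] F [0.5 0.6 0.4] T [-0.05  0.04  0.01] w 0.998 j6 -0.01
tot tool shift [-1.2 -0.3  1.2] turn deg [-0.2   0.05 -0.06]
   [-1.2, -0.3, 1.2] [-0.2, 0.05, -0.06]
```

>>> {"fn": "servo_tool", "kwargs": {
  "rows": [
    [[0.2, -0.9, -0.3, 0, 0, 0, 0], [-0.3, 0, 0, 0, 0, 0, 0], [-0.5, 0, 0, 0, 0, 0, 0], [-0.65, 0, 0, 0, 0, 0, 0], [-0.65, 0, 0, 0, 0, 0, 0]]
  ]
}}

```text
time: 9.3
ee_pos: [520.6, -81.9, 192.6]
tool_rot: [-2.477, -1.93, 0.004]
force: [0.8, -0.1, -0.3]
width: 0.703
```

>>> {"fn": "servo_tool", "kwargs": {
  "rows": [
    [[-0.65, 0, 0, 0, 0, 0, 0], [-0.65, 0, 0, 0, 0, 0, 0], [-0.7, 0, 0, 0, 0, 0, 0], [-0.75, 0, 0, 0, 0, 0, 0], [-0.75, 0, 0, 0, 0, 0, 0]]
  ]
}}

```text
time: 9.72
ee_pos: [520.6, -82.0, 192.5]
tool_rot: [-2.477, -1.929, 0.004]
force: [-0.1, -0.5, 0.1]
width: 0.356
```

```bash
python3 - <<'E'
from h import *
rows([-0.3,-82.3,191],0,0,1);hatch("s8")
im,Q=wsnap("w4")
E
```

```text
t 9.7167 m-pos [ -0.2 -82.2 192.5] F [-0.1 -0.5  0.1] T [-0.08  0.03  0.  ] w 0.356 j6 -0.01
tot tool shift [-0.1 -0.1  1.5] turn deg [-0.16  0.05 -0.07]
   [-0.1, -0.1, 1.5] [-0.16, 0.05, -0.07]
hatch 2693 [  5.8  31.7 172.9] angle 0.0014 nx -0.002 std 0.72
```

View pics/w4.png

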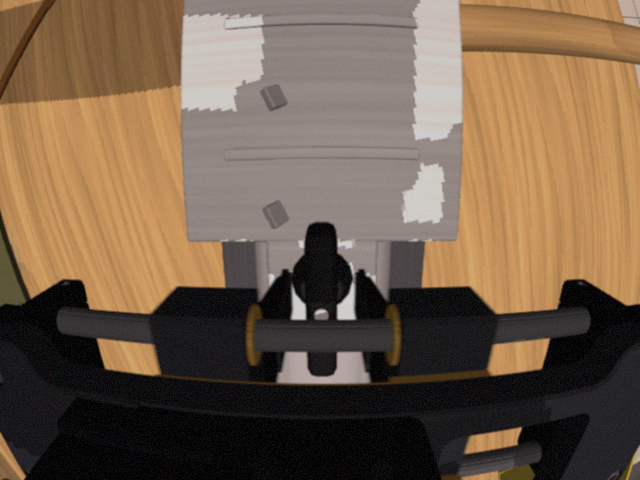

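View pics/s8.png

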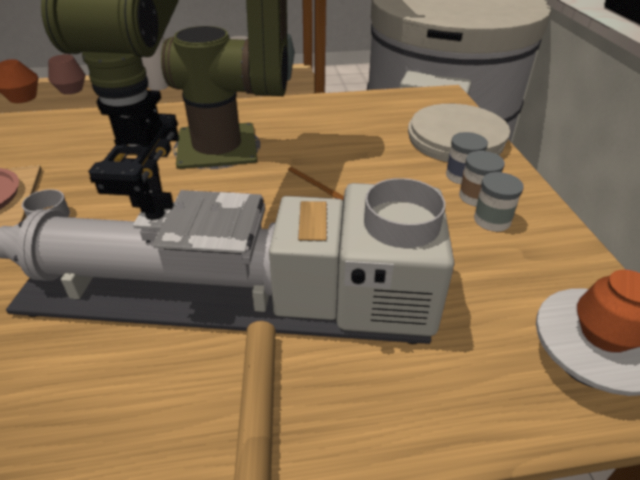

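>>> {"fn": "servo_tool", "kwargs": {
  "rows": [
    [[-0.75, 0, 0, 0, 0, 0, 0], [-0.75, 0, 0, 0, 0, 0, 0], [-0.75, 0, 0, 0, 0, 0, 0], [-0.75, 0, 0, 0, 0, 0, 0], [-0.75, 0, 0, 0, 0, 0, 0]]
  ]
}}

```text
time: 10.23
ee_pos: [519.9, -81.8, 192.5]
tool_rot: [-2.476, -1.929, 0.006]
force: [-1.7, -0.3, 0.4]
width: 0.146
```

```bash
python3 - <<'E'
from h import *
rows([-0.3,-82.3,191],0,0,1)
E
```

```text
t 10.2333 m-pos [ -0.9 -82.2 192.5] F [-1.7 -0.3  0.4] T [-0.08  0.14  0.03] w 0.146 j6 -0.01
tot tool shift [-0.1  0.6  1.5] turn deg [-0.27  0.06 -0.05]
   [-0.1, 0.6, 1.5] [-0.27, 0.06, -0.05]
```

>>> {"fn": "servo_tool", "kwargs": {
  "rows": [
    [[-0.75, 0, 0, 0.5, 0, 0, 0], [-0.75, 0, 0, 0.5, 0, 0, 0], [-0.75, 0, 0, 0.5, 0, 0, 0], [-0.75, 0, 0, 0.5, 0, 0, 0], [-0.75, 0, 0, 0.5, 0, 0, 0]]
  ]
}}

```text
time: 10.65
ee_pos: [519.9, -81.8, 192.3]
tool_rot: [-2.476, -1.93, 0.006]
force: [-3.7, 1.3, 4.7]
width: 0.142
```

```bash
python3 - <<'E'
from h import *
rows([-0.3,-82.3,191],0,0,1)
E
```

```text
t 10.65 m-pos [ -0.8 -82.2 192.3] F [-3.7  1.3  4.7] T [0.04 0.61 0.06] w 0.142 j6 -0.01
tot tool shift [-0.1  0.5  1.3] turn deg [-0.25  0.07 -0.04]
   [-0.1, 0.5, 1.3] [-0.25, 0.07, -0.04]
```

>>> {"fn": "servo_tool", "kwargs": {
  "rows": [
    [[-0.75, 0, 0, 0.8, 0, 0, 0], [-0.75, 0, 0, 0.9, 0, 0, 0], [-0.75, 0, 0, 1, 0, 0, 0], [-0.75, 0, 0, 1, 0, 0, 0], [-0.75, 0, 0, 1, 0, 0, 0]]
  ]
}}

```text
time: 11.07
ee_pos: [519.9, -81.9, 191.4]
tool_rot: [-2.476, -1.929, 0.005]
force: [-5.4, 0.4, 8.4]
width: 0.144
```

```bash
python3 - <<'E'
from h import *
rows([-0.3,-82.3,191],0,0,1);hatch("s9")
E
```

```text
t 11.0667 m-pos [ -0.8 -82.3 191.4] F [-5.4  0.4  8.4] T [0.31 0.93 0.07] w 0.144 j6 -0.01
tot tool shift [0.  0.5 0.4] turn deg [-0.23  0.06 -0.05]
   [0.0, 0.5, 0.4] [-0.23, 0.06, -0.05]
hatch 2696 [  5.6  31.3 172.6] angle -0.0044 nx -0.0 std 0.7
```

>>> {"fn": "servo_tool", "kwargs": {
  "rows": [
    [[-0.75, 0, -0.3, 1.1, 0, 0, 0], [-0.75, 0, -0.3, 1.2, 0, 0, 0], [-0.75, 0, -0.3, 1.2, 0, 0, 0], [-0.75, 0, -0.3, 1.3, 0, 0, 0], [-0.75, 0, -0.3, 1.3, 0, 0, 0]]
  ]
}}

```text
time: 11.53
ee_pos: [519.8, -82.0, 191.2]
tool_rot: [2.478, 1.93, -0.0]
force: [-4.3, -0.3, 7.5]
width: 0.142
```

```bash
python3 - <<'E'
from h import *
rows([-0.3,-82.3,191],0,0,1);hatch("s10")
E
```

```text
t 11.5333 m-pos [ -0.9 -82.3 191.2] F [-4.3 -0.3  7.5] T [0.28 0.87 0.05] w 0.142 j6 -0.01
tot tool shift [0.  0.6 0.2] turn deg [ 0.01  0.02 -0.07]
   [0.0, 0.6, 0.2] [0.01, 0.02, -0.07]
hatch 2727 [  6.   31.6 172.6] angle -0.0056 nx -0.0 std 0.72
```

>>> {"fn": "servo_tool", "kwargs": {
  "rows": [
    [[-0.75, 0, -0.3, 1.6, 0, 0, 0], [-0.75, 0, -0.3, 1.8, 0, 0, 0], [-0.75, 0, -0.3, 1.8, 0, 0, 0], [-0.75, 0, -0.3, 1.8, 0, 0, 0], [-0.75, 0, -0.3, 1.8, 0, 0, 0]]
  ]
}}

```text
time: 12.0
ee_pos: [519.8, -82.0, 190.5]
tool_rot: [2.477, 1.928, 0.005]
force: [-5.1, 0.1, 9.8]
width: 0.143
```

```bash
python3 - <<'E'
from h import *
rows([-0.3,-82.3,191],0,0,1);hatch("s11")
E
```

```text
t 12.0 m-pos [ -0.9 -82.4 190.5] F [-5.1  0.1  9.8] T [0.39 1.19 0.06] w 0.143 j6 -0.01
tot tool shift [ 0.1  0.6 -0.5] turn deg [ 0.24 -0.03 -0.1 ]
   [0.1, 0.6, -0.5] [0.24, -0.03, -0.1]
hatch 2698 [  6.1  31.6 172.4] angle -0.0095 nx -0.001 std 0.72
```

>>> {"fn": "servo_tool", "kwargs": {
  "rows": [
    [[-0.75, 0, -0.3, 2.2, 0, 0, 0], [-0.75, 0, -0.3, 2.4, 0, 0, 0], [-0.75, 0, -0.3, 2.4, 0, 0, 0], [-0.75, 0, -0.3, 2.4, 0, 0, 0], [-0.75, 0, -0.3, 2.4, 0, 0, 0]]
  ]
}}

```text
time: 12.47
ee_pos: [519.8, -82.3, 189.4]
tool_rot: [2.475, 1.926, 0.009]
force: [-6.2, 0.7, 12.2]
width: 0.144
```

```bash
python3 - <<'E'
from h import *
rows([-0.3,-82.3,191],0,0,1);hatch("s12")
E
```

```text
t 12.4667 m-pos [ -0.8 -82.7 189.4] F [-6.2  0.7 12.2] T [0.44 1.39 0.09] w 0.144 j6 -0.01
tot tool shift [ 0.4  0.5 -1.6] turn deg [ 0.46 -0.06 -0.13]
   [0.4, 0.5, -1.6] [0.46, -0.06, -0.13]
hatch 2701 [  5.3  31.3 172. ] angle -0.0158 nx -0.001 std 0.71
```

>>> {"fn": "servo_tool", "kwargs": {
  "rows": [
    [[-0.75, 0, -0.5, 2.5, 0.2, 0, 0.5], [-0.75, 0, -0.5, 2.5, 0.2, 0, 1], [-0.75, 0, -0.5, 2.5, 0.2, 0, 1], [-0.75, 0, -0.5, 2.5, 0.2, 0, 1], [-0.75, 0, -0.5, 2.5, 0.2, 0, 1]]
  ]
}}

```text
time: 12.93
ee_pos: [519.9, -82.3, 189.3]
tool_rot: [-2.554, -1.824, -0.001]
force: [-7.4, 0.1, 11.8]
width: 0.149
```

```bash
python3 - <<'E'
from h import *
rows([-0.3,-82.3,191],0,0,1);hatch("s13")
E
```

```text
t 12.9333 m-pos [ -0.7 -82.7 189.3] F [-7.4  0.1 11.8] T [0.35 1.15 0.05] w 0.149 j6 0.07
tot tool shift [ 0.4  0.4 -1.7] turn deg [-0.14 -0.14 -4.85]
   [0.4, 0.4, -1.7] [-0.14, -0.14, -4.85]
hatch 2710 [  5.9  31.2 172. ] angle -0.0184 nx -0.001 std 0.7
```

>>> {"fn": "servo_tool", "kwargs": {
  "rows": [
    [[-0.75, 0, -1, 2.5, 0, 0, 0.4], [-0.75, 0, -1.2, 2.5, 0, 0, 0.5], [-0.75, 0, -1.3, 2.5, 0, 0, 0.5], [-0.75, 0, -1.3, 2.5, 0, 0, 0.5], [-0.75, 0, -1.3, 2.5, 0, 0, 0.5]]
  ]
}}

```text
time: 13.4
ee_pos: [519.7, -82.3, 189.3]
tool_rot: [2.59, 1.762, 0.017]
force: [-2.5, -1.0, 11.1]
width: 0.148
```

```bash
python3 - <<'E'
from h import *
rows([-0.3,-82.3,191],0,0,1)
E
```

```text
t 13.4 m-pos [ -0.9 -82.7 189.3] F [-2.5 -1.  11.1] T [0.19 0.94 0.07] w 0.148 j6 0.11
tot tool shift [ 0.5  0.6 -1.7] turn deg [ 0.79 -0.17 -7.44]
   [0.5, 0.6, -1.7] [0.79, -0.17, -7.44]
```

>>> {"fn": "servo_tool", "kwargs": {
  "rows": [
    [[-0.75, 0, -1.5, 2.9, 0.2, 0, 0], [-0.75, 0, -1.6, 3, 0.2, 0, 0], [-0.75, 0, -1.6, 3.1, 0.2, 0, 0], [-0.75, 0, -1.6, 3.1, 0.2, 0, 0.2], [-0.75, 0, -1.6, 3.1, 0.2, 0, 0.2]]
  ]
}}

```text
time: 13.82
ee_pos: [519.7, -82.4, 189.1]
tool_rot: [2.595, 1.75, 0.022]
force: [-1.5, -0.8, 12.5]
width: 0.149
```

```bash
python3 - <<'E'
from h import *
rows([-0.3,-82.3,191],0,0,1);hatch("s14")
E
```

```text
t 13.8167 m-pos [ -0.9 -82.8 189.1] F [-1.5 -0.8 12.5] T [0.2  1.06 0.04] w 0.149 j6 0.12
tot tool shift [ 0.6  0.6 -1.9] turn deg [ 1.01 -0.23 -7.9 ]
   [0.6, 0.6, -1.9] [1.01, -0.23, -7.9]
hatch 2660 [  5.8  31.8 171.9] angle -0.0187 nx -0.0 std 0.71
```

>>> {"fn": "servo_tool", "kwargs": {
  "rows": [
    [[-0.75, 0, -1.7, 3.4, 0.4, 0, 0], [-0.75, 0, -1.8, 3.6, 0.4, 0, 0], [-0.75, 0, -1.9, 3.7, 0.4, 0, 0], [-0.75, 0, -1.9, 3.8, 0.4, 0, 0], [-0.75, 0, -1.9, 3.8, 0.4, 0, 0]]
  ]
}}

```text
time: 14.28
ee_pos: [519.7, -82.4, 188.3]
tool_rot: [2.604, 1.755, 0.014]
force: [-3.4, -0.0, 13.8]
width: 0.144
```

```bash
python3 - <<'E'
from h import *
rows([-0.3,-82.3,191],0,0,1);hatch("s15")
E
```

```text
t 14.2833 m-pos [ -0.9 -82.8 188.3] F [-3.4 -0.  13.8] T [0.25 1.05 0.07] w 0.144 j6 0.12
tot tool shift [ 0.6  0.5 -2.7] turn deg [ 0.39 -0.35 -7.94]
   [0.6, 0.5, -2.7] [0.39, -0.35, -7.94]
hatch 2671 [  5.6  31.4 171.7] angle -0.0217 nx 0.0 std 0.7
```

>>> {"fn": "servo_tool", "kwargs": {
  "rows": [
    [[-0.75, 0, -1.8, 3.8, 0.3, 0, 0.5], [-0.75, 0, -1.8, 3.8, 0.3, 0, 0.7], [-0.75, 0, -1.8, 3.8, 0.3, 0, 0.7], [-0.75, 0, -1.8, 3.8, 0.3, 0, 0.7], [-0.75, 0, -1.8, 3.8, 0.3, 0, 0.7]]
  ]
}}

```text
time: 14.75
ee_pos: [519.7, -82.4, 188.2]
tool_rot: [-2.656, -1.675, -0.015]
force: [-4.9, -0.3, 15.1]
width: 0.15
```

```bash
python3 - <<'E'
from h import *
rows([-0.3,-82.3,191],0,0,1);hatch("s16");print(np.round(state()["torque"],3))
E
```

```text
t 14.75 m-pos [ -0.9 -82.8 188.2] F [-4.9 -0.3 15.1] T [0.11 1.09 0.09] w 0.15 j6 0.18
tot tool shift [ 0.7  0.5 -2.8] turn deg [  0.26  -0.47 -11.42]
   [0.7, 0.5, -2.8] [0.26, -0.47, -11.42]
hatch 2648 [  6.   31.6 171.7] angle -0.0228 nx -0.001 std 0.72
[0.144 1.118 0.028]
```

```bash
python3 - <<'E'
from h import *
im,Q=wsnap("w5")
m=(Q[...,2]>195)&(Q[...,2]<222)&(np.abs(Q[...,0])<40)&(Q[...,1]>-75)&(Q[...,1]<-30)&(im.max(2)<70)
q=Q[m];print(len(q))
for z0 in range(195,222,4):
  k=q[(q[:,2]>=z0)&(q[:,2]<z0+4)]
  if len(k)>20: print(z0,len(k),np.percentile(k[:,:2],[2,50,98],axis=0).round(1).tolist())
k=q[q[:,2]>209]
for y0 in range(-75,-40,5):
  j=k[(k[:,1]>=y0)&(k[:,1]<y0+5)]
  if len(j)>8: print(y0,len(j),np.percentile(j[:,0],[3,50,97]).round(1))
cv2.imwrite("pics/w5c.png",cv2.resize(im[200:400,220:430],None,fx=3,fy=3))
E
```

```text
2739
195 102 [[-9.1, -74.5], [5.4, -61.2], [13.2, -49.4]]
199 145 [[-10.7, -74.9], [5.8, -70.1], [14.5, -49.3]]
203 134 [[-11.0, -74.8], [5.5, -69.8], [14.0, -49.4]]
207 202 [[-10.9, -74.9], [3.8, -65.5], [13.9, -49.4]]
211 1683 [[-7.4, -74.6], [4.1, -63.3], [12.0, -50.5]]
215 408 [[-10.4, -74.8], [3.8, -64.6], [13.7, -52.8]]
219 65 [[-10.6, -74.9], [-6.1, -72.3], [13.9, -70.0]]
-75 643 [-9.6  1.1 14. ]
-70 411 [-10.7   2.5   9.6]
-65 384 [-2.4  4.2 10.6]
-60 388 [-1.4  5.  11.5]
-55 426 [-0.3  5.7 11.9]
-50 28 [2.1 4.6 7.5]
```

View pics/w5c.png

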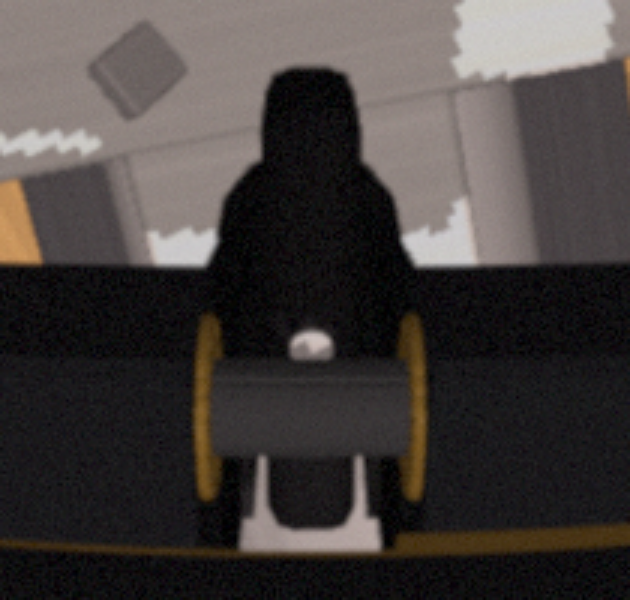

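>>> {"fn": "servo_tool", "kwargs": {
  "rows": [
    [[-0.75, -0.4, -1.8, 3.8, 0.3, 0, 1.5], [-0.75, -0.4, -1.8, 3.8, 0.3, 0, 2], [-0.75, -0.5, -1.7, 3.8, 0.3, 0, 2], [-0.75, -0.5, -1.7, 3.8, 0.3, -0.1, 2], [-0.75, -0.6, -1.7, 3.8, 0.3, -0.1, 2]]
  ]
}}

```text
time: 15.27
ee_pos: [519.7, -82.5, 187.9]
tool_rot: [-2.786, -1.437, -0.018]
force: [-3.6, -0.4, 14.9]
width: 0.144
```

```bash
python3 - <<'E'
from h import *
rows([-0.3,-82.3,188],20,0,1);print(np.round(state()["torque"],3))
E
```

```text
t 15.2667 m-pos [ -0.9 -82.9 187.9] F [-3.6 -0.4 14.9] T [0.33 1.01 0.08] w 0.144 j6 0.35
tot tool shift [ 0.8  0.3 -0.1] turn deg [-0.04 -0.76 -1.33]
   [0.8, 0.3, -0.1] [-0.04, -0.76, -1.33]
[0.33  1.011 0.078]
```

>>> {"fn": "servo_tool", "kwargs": {
  "rows": [
    [[-0.75, -0.6, -1.7, 3.7, 0.3, -0.2, 3], [-0.75, -0.7, -1.7, 3.7, 0.3, -0.2, 3], [-0.75, -0.8, -1.6, 3.7, 0.3, -0.2, 3], [-0.75, -0.9, -1.6, 3.7, 0.3, -0.3, 3], [-0.75, -1, -1.5, 3.7, 0.3, -0.3, 3]]
  ]
}}

```text
time: 15.68
ee_pos: [519.7, -82.5, 187.9]
tool_rot: [-2.955, -1.041, -0.001]
force: [-4.4, -0.7, 13.6]
width: 0.146
```

```bash
python3 - <<'E'
from h import *
rows([-0.3,-82.3,188],40,0,1);hatch("s17")
E
```

```text
t 15.6833 m-pos [ -0.8 -82.9 187.9] F [-4.4 -0.7 13.6] T [0.39 0.87 0.11] w 0.146 j6 0.63
tot tool shift [ 0.8  0.1 -0.1] turn deg [-0.44 -0.2   2.91]
   [0.8, 0.1, -0.1] [-0.44, -0.2, 2.91]
hatch 2678 [  6.2  31.3 171.5] angle -0.0247 nx -0.0 std 0.71
```

>>> {"fn": "servo_tool", "kwargs": {
  "rows": [
    [[-0.75, -1.1, -1.4, 3.8, 0.2, -0.2, 3], [-0.75, -1.2, -1.4, 3.8, 0.2, -0.2, 3], [-0.75, -1.2, -1.3, 3.8, 0.2, -0.2, 3], [-0.75, -1.3, -1.3, 3.8, 0.2, -0.3, 3], [-0.75, -1.4, -1.2, 3.8, 0.1, -0.3, 3]]
  ]
}}

```text
time: 16.15
ee_pos: [519.7, -82.5, 188.0]
tool_rot: [-3.072, -0.624, 0.003]
force: [-3.8, 0.0, 14.2]
width: 0.146
```

```bash
python3 - <<'E'
from h import *
rows([-0.3,-82.3,188],60,0,1)
E
```

```text
t 16.15 m-pos [ -0.8 -82.9 188. ] F [-3.8  0.  14.2] T [0.46 0.92 0.03] w 0.146 j6 0.91
tot tool shift [ 0.8 -0.2 -0. ] turn deg [-0.39  0.05  7.05]
   [0.8, -0.2, -0.0] [-0.39, 0.05, 7.05]
```

>>> {"fn": "servo_tool", "kwargs": {
  "rows": [
    [[-0.75, -1.4, -1.1, 3.8, 0.1, -0.2, 3], [-0.75, -1.5, -1, 3.8, 0.1, -0.3, 3], [-0.75, -1.5, -0.9, 3.8, 0.1, -0.3, 3], [-0.75, -1.6, -0.8, 3.8, 0.1, -0.3, 3], [-0.75, -1.6, -0.7, 3.8, 0, -0.3, 3]]
  ]
}}

```text
time: 16.57
ee_pos: [519.8, -82.5, 188.0]
tool_rot: [-3.133, -0.194, 0.006]
force: [-4.3, -0.6, 14.2]
width: 0.15
```

```bash
python3 - <<'E'
from h import *
rows([-0.3,-82.3,188],90,0,1)
E
```

```text
t 16.5667 m-pos [ -0.8 -82.9 188. ] F [-4.3 -0.6 14.2] T [0.54 0.99 0.04] w 0.15 j6 1.19
tot tool shift [ 0.7 -0.4 -0. ] turn deg [-0.12  0.22 21.19]
   [0.7, -0.4, -0.0] [-0.12, 0.22, 21.19]
```

>>> {"fn": "servo_tool", "kwargs": {
  "rows": [
    [[-0.75, -1.7, -0.6, 3.8, 0, -0.3, 3], [-0.75, -1.7, -0.5, 3.8, 0, -0.3, 3], [-0.75, -1.7, -0.4, 3.8, 0, -0.3, 3], [-0.75, -1.7, -0.3, 3.8, 0, -0.3, 2.5], [-0.75, -1.7, -0.2, 3.8, 0, -0.3, 2]]
  ]
}}

```text
time: 16.98
ee_pos: [519.8, -82.5, 187.9]
tool_rot: [3.134, -0.199, -0.008]
force: [-5.2, -0.4, 15.3]
width: 0.147
```

```bash
python3 - <<'E'
from h import *
rows([-0.3,-82.3,188],90,0,1)
E
```

```text
t 16.9833 m-pos [ -0.8 -82.9 187.9] F [-5.2 -0.4 15.3] T [0.64 0.99 0.11] w 0.147 j6 1.44
tot tool shift [ 0.5 -0.6 -0.1] turn deg [0.08 0.27 6.84]
   [0.5, -0.6, -0.1] [0.08, 0.27, 6.84]
```

>>> {"fn": "servo_tool", "kwargs": {
  "rows": [
    [[-0.75, -1.8, 0, 3.8, 0, -0.3, 1.5], [-0.75, -1.8, 0, 3.8, 0, -0.3, 1.5], [-0.75, -1.8, 0, 3.8, 0, -0.3, 1.3], [-0.75, -1.8, 0, 3.8, 0, -0.3, 1.2], [-0.75, -1.8, 0, 3.8, 0, -0.3, 1]]
  ]
}}

```text
time: 17.4
ee_pos: [519.8, -82.5, 187.9]
tool_rot: [-3.116, 0.39, 0.008]
force: [-4.2, -0.3, 14.6]
width: 0.148
```

```bash
python3 - <<'E'
from h import *
rows([-0.3,-82.3,188],90,0,1);hatch("s18")
im,Q=wsnap("w6")
cv2.imwrite("pics/w6c.png",cv2.resize(im[150:420,170:470],None,fx=2.2,fy=2.2))
E
```

```text
t 17.4 m-pos [ -0.8 -82.9 187.9] F [-4.2 -0.3 14.6] T [ 0.6   0.85 -0.  ] w 0.148 j6 1.56
tot tool shift [ 0.5 -0.6 -0.1] turn deg [-0.07  0.29 -0.16]
   [0.5, -0.6, -0.1] [-0.07, 0.29, -0.16]
hatch 2701 [  5.9  31.6 171.6] angle -0.0249 nx -0.0 std 0.71
```

View pics/w6c.png

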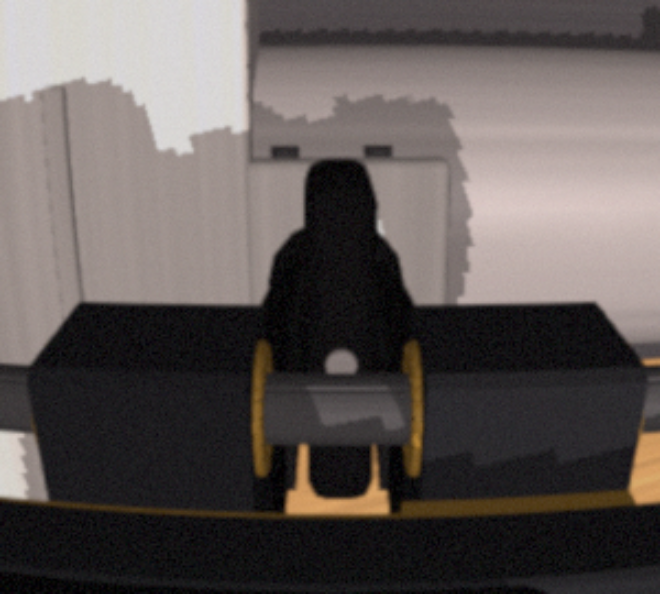

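>>> {"fn": "servo_tool", "kwargs": {
  "rows": [
    [[-0.75, -1.6, 0, 3, 0, -0.2, 0.5], [-0.75, -1.3, 0, 2.2, 0, -0.2, 0.4], [-0.75, -1, 0, 1.5, 0, -0.1, 0.2], [-0.75, -0.6, 0, 0.8, 0, 0, 0], [-0.75, -0.3, 0, 0.2, 0, 0, 0]]
  ]
}}

```text
time: 17.92
ee_pos: [519.7, -82.1, 191.0]
tool_rot: [-3.109, 0.422, -0.0]
force: [-1.2, 0.2, -1.0]
width: 0.148
```

```bash
python3 - <<'E'
from h import *
rows([-0.3,-82.3,188],90,0,1);hatch("s19")
E
```

```text
t 17.9167 m-pos [ -0.9 -82.5 191. ] F [-1.2  0.2 -1. ] T [0.18 0.65 0.07] w 0.148 j6 1.58
tot tool shift [ 0.6 -0.2  3. ] turn deg [-0.24  0.02 -1.36]
   [0.6, -0.2, 3.0] [-0.24, 0.02, -1.36]
hatch 2694 [  5.9  31.5 172.5] angle -0.0077 nx -0.001 std 0.71
```

>>> {"fn": "servo_tool", "kwargs": {
  "rows": [
    [[-0.6, 0, 0, 0, 0, 0, 0], [-0.5, 0, 0, 0, 0, 0, 0], [-0.3, 0, 0, 0, 0, 0, 0], [0, 0, 0, 0, 0, 0, 0], [0.3, 0, 0, 0, 0, 0, 0]]
  ]
}}

```text
time: 18.38
ee_pos: [520.0, -82.3, 188.0]
tool_rot: [-3.109, 0.423, -0.001]
force: [-0.6, 0.5, -0.7]
width: 0.402
```

>>> {"fn": "servo_tool", "kwargs": {
  "rows": [
    [[0.3, 0, 0, 0, 0, 0, 0], [0.3, 0, 0, 0, 0, 0, 0], [0.3, 0, 0, -5, 0, 0, 0], [0.3, 0, 0, -15, 0, 0, 0], [0.3, 0, 0, -20, 0, 0, 0]]
  ]
}}

```text
time: 18.8
ee_pos: [516.7, -81.6, 222.8]
tool_rot: [-3.108, 0.423, 0.017]
force: [0.9, 0.0, 0.1]
width: 0.651
```

>>> {"fn": "servo_tool", "kwargs": {
  "rows": [
    [[0.3, 0, 0, -30, 0, 0, 0], [0.3, 0, 0, -30, 0, 0, 0], [0.3, 0, 0, -20, 0, 0, 0], [0.3, 0, 0, 0, 0, 0, 0], [0.3, 0, 0, 0, 0, 0, 0]]
  ]
}}

```text
time: 19.22
ee_pos: [518.4, -82.4, 311.2]
tool_rot: [-3.108, 0.423, 0.007]
force: [-0.2, 0.2, -0.5]
width: 0.647
```

```bash
python3 - <<'E'
from h import *
rows([-0.3,-82.3,188],90,0,1);hatch("s20")
im,Q=wsnap("w7")
m=(Q[...,2]>208)&(Q[...,2]<225)&(np.abs(Q[...,0])<50)&(np.abs(Q[...,1]+82)<45)&(im.max(2)<70)
q=Q[m];print(len(q));r=cv2.minAreaRect(q[:,:2].astype(np.float32));print(r,np.percentile(q,[2,50,98],axis=0).round(1).tolist())
c=q.mean(0);_,_,vt=np.linalg.svd(q[:,:2]-c[:2],full_matrices=False);v=vt[0];print("blade dir angle cw from MY deg",np.degrees(np.arctan2(v[0],v[1]))%180)
E
```

```text
t 19.2167 m-pos [ -2.1 -83.1 311.2] F [-0.2  0.2 -0.5] T [-0.01  0.2   0.  ] w 0.647 j6 1.58
tot tool shift [  2.4  -0.3 123.2] turn deg [-0.23  0.29 -1.39]
   [2.4, -0.3, 123.2] [-0.23, 0.29, -1.39]
hatch 2696 [  5.7  31.4 172.5] angle -0.0076 nx 0.0 std 0.71
1501
((0.8222007751464844, -83.61531829833984), (13.379607200622559, 67.91410064697266), 88.95492553710938) [[-31.0, -90.2, 212.8], [4.8, -83.6, 216.4], [33.6, -77.3, 218.0]]
blade dir angle cw from MY deg 91.15200284875719
```

View pics/w7.png

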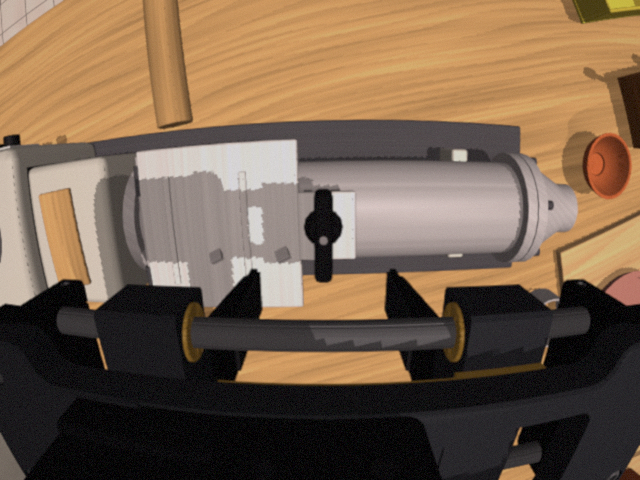

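View pics/s20.png

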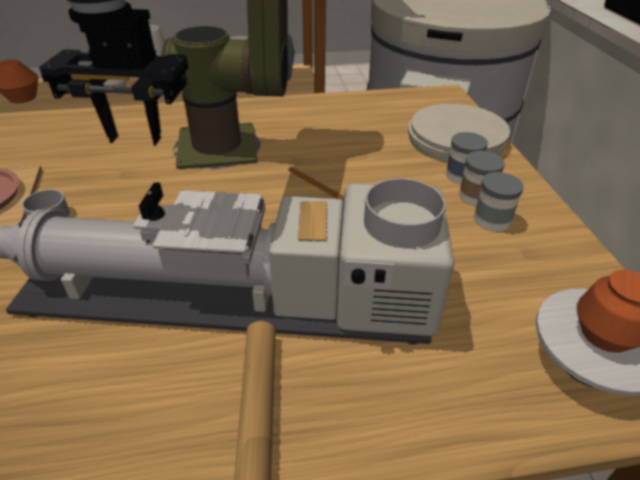

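```bash
python3 - <<'E'
from h import *
hatch("s21");print(job_done())
E
```

```text
hatch 2696 [  5.6  31.1 172.5] angle -0.0067 nx 0.0 std 0.72
the job is handed in; nothing more can be done
None
```

The hatch is shut and locked, and I handed the job in at about 19.4 s of the 61 s allowed.

- **Closing:** I swung the hatch down onto its seal with the open fingers on either side of the wing. It then read about 0.0015 rad with the hand off.
- **Turning:** I gripped the wing and leaned on it in small steps. It came free at about 14 to 15 N, with sideways force of up to about 7 N. I turned it a quarter turn clockwise; the moment about the turning axis read at most 0.11 N m at the end of each step.
- **Easing off:** I let it rise about 3 mm into the detent, opened the fingers and lifted clear.

**Last checks:**
- **Wing:** the last wrist picture puts the wing at about 91° (1.59 rad), within 0.15 of 1.57.
- **Hatch:** the last readings were -0.0077, -0.0076 and -0.0067 rad. That is inside the locked range of -0.006 to -0.024, but near its shallow end. My reading error is about 0.002 rad, so this check is not tight.
- **Loose parts and gripper:** in the last scene picture the ring cutter and the rib look to be where they were. I judged that by eye and did not measure it. The gripper was about 90 mm above the wing.

No check failed. Seal load was not measured; from the press force and the roughly 3.5 mm squeeze at the deepest point, I put it at about 15 to 19 N.

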